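# Lift a well plate onto the cool stand with a flat lifter

## Robot

A 6-joint arm with a two-finger parallel gripper is mounted at the origin on the work surface. World frame = base frame: x ahead of the robot, y to its left, z up, the work surface at z = 0. Lengths are in m, angles in rad, forces in N, time in s.
With the tool pointing down it reaches from about 0.325 to 0.75 m from the base axis. Payload 7.6 kg.
Tool frame: the origin (TCP) lies at the very end of the fingers, on their centre line; the grasp point (between the pads) lies 19 mm behind it; z points along the fingers, y is the line along which they close (so a half turn about z gives the same grasp; the last joint's range is limited). The gripper opens to 85 mm and grips with 20 to 120 N. Pads are 22 mm wide; open, the fingers measure 114 mm over their backs; the gripper's body (76 mm by 85 mm) begins 54 mm behind the grasp point. The pads swing forward as they close: fully open they stand 13 mm farther back than shut.
Start: joints at [-1.371, 0.052, 1.401, -0, 1.689, -0.07], TCP at [0.14, -0.506, 0.231] pointing down, gripper open.
Joint ranges: [-2.9, 2.9], [-0.91, 2.17], [0.12, 2.37], [-1.06, 4.2], [0.26, 2.73], [-2.93, 2.93]. Speed limits (rad/s): [2.57, 2.57, 3.01, 3.14, 3.14, 3.14].

## Interface

Orientations are given as a 3x3 rotation matrix whose columns are the frame's x, y, z axes.
In Python, from station import manip gives the robot as it stands.
- The arm moves only by the tool play_rows, never from a script. Its argument "rows" is a list of rows, each a list of 3 entries, a list of its own where there are three numbers: the finger opening in mm, from 0 to 85.4, then the shift along the tool's x, y, z normalised to -1 to 1, where 1 is 0.15 m, then the turn, a rotation vector about the tool's x, y, z normalised to -1 to 1, where 1 is 180 degrees. A call has 1 to 10 rows; each row is the pose to reach, as a shift and turn from the pose commanded when the call began, along the tool's axes at that moment, turning the shorter way round; what a row does not reach only later rows make up. A row lasts 1/10 s, in which the tool goes at most 50 mm and 8.59 degrees, less where a joint would pass 70% of its speed; a pose out of reach is approached as far as the arm can. A call with a number of a shift or a turn outside -1 to 1 is refused whole. A call with a gripper value outside its range is refused whole. The fingers move at their own pace and stop on an object; "squeeze" is the grip in N (left out, the last holds). Time passes only in rows, so rows that repeat a pose let the fingers close. It gives the time, the measured TCP pose, the force, the opening and the grip force at its end, in the units of the state.
- manip.get_state(): the state, without advancing time (a new reading comes with each control period).
- manip.capture(name): name is "side" or "top" or "wrist"; returns the picture (384x512x3 uint8, red, green, blue); there is no depth.
- manip.camera_params(name): a dict with "fx", "fy", "cx", "cy" (pixels), "extrinsics" (4x4, takes a point from camera to world coordinates). Camera axes: x right, y up, looking along -z (the intrinsics and any distortion apply to the point x, -y, -z); pixel columns grow to the right and rows downward; lengths in m; the calibration is good to about 2 mm. A picture is of the moment at which its call begins: read the wrist's pose just before it. camera_params takes no time and is no camera call; for the wrist camera it gives the pose at the moment of the call.
- manip.sign_off(): hands the job in; it is judged then, once.
Trained networks look in the newest picture that a camera, given by its name, has taken for a name from the list of things; names that differ only in an ending like _2 or _b are one class to them, and where a whole thing is asked for, a point or a joint stands for the part that bears it (a point fixed in the world has none). Each returns a list of dicts, best first, with "confidence" (0 to 1); they miss things now and then, are a little off and sometimes report something else, mostly with a low value. They report only what shows in the picture. A call takes as long as a camera call. They do not tell look-alikes from the thing itself.
- manip.spot_in(camera, target): "box" ([left, top, width, height] in pixels, round what is visible of it).
- manip.masks_of(camera, target): "mask" (384x512 bool, what is visible of it) and "box" ([left, top, width, height] in pixels, round what is visible of it).
- manip.tip_of(camera, target): "pixel" ([column, row] in pixels: a listed point, or the origin of a listed thing).
The state is a dict: "time_s": time; "joints": joint angles; "qd": joint speeds; "effort": joint torques, N m; "position": TCP position; "orientation": TCP orientation; "wrist_force": force on the tool from outside, world axes, zero at the start; "moment": the same for the moment, N m; "width": opening from 0.0 (shut) to 1.0 (fully open); "gripper_force": force on a finger pad.
Only numpy, scipy, OpenCV 4.12 (cv2) and the standard library are available. Lean on these libraries where they do the work, as an engineer would, in place of code of your own. Each camera call takes 0.05 s, during which the arm holds its last target. There are 200 camera calls.

## Task

Take the blue-handled steel lifter, slide its blade under the white well plate (the yellow fence stops the plate from running away), and carry the plate on it to the orange stand. Lower it gently so that it rests level and centred, its long side square across both white rails, then draw the lifter out and lay it flat on the table, clear of the stand. Never touch the plate with the gripper, never let it tip, and leave everything else on the table alone.

Things in the scene. Friction and masses are not known exactly. Their poses are not given: they have to be found in the camera images.
- lifter: Flat steel lifter with blue loop handle, 110 to 220 g, loose, lying flat. Origin at its underside below the grip; x points to the blade's front edge. Blade 64 mm wide (y), 2.5 mm thick, x = 40 to 130 mm. Tail strip 30 mm wide, 2.5 mm thick, x = -65 to 40. Handle bar 16 mm wide (y), x = -61 to 43, z = 26 to 50, on posts 10 mm long, 14 mm wide at x = 35 and -50
- lifter_grip (a point): Point in the lifter's handle bar to grip from above, 40 mm above its underside
- lifter_seat (a point): Middle of the blade's upper face, 85 mm ahead of the lifter's origin; the plate's centre should ride here (there is room for it from x = 44 to 130 mm, ahead of the handle bar)
- plate: White 24-well plate, coloured wells, loose, 90 to 180 g, 85 (x) x 127 (y) x 20 mm high. Origin at the centre of its underside. Its foot is bevelled: the underside rises 4 mm over the last 10 mm towards the two long edges (4 mm at the short ones), so a thin blade pushed along x under a long edge lifts it. A long edge (+x) faces the fence
- fence: Yellow bar fixed to the table, 190 mm long (y), 12 mm high. Origin at table level in the middle of its face towards the plate; the bar fills x = 0 to 20 mm, two low feet reach to x = 50 mm. The plate starts on the table on its -x side, 2 to 8 mm from the face, x axes alike
- stand: Fixed stand, 110 (x) x 124 (y) x 40 mm high: orange base slab 8 mm thick, two white rails along x, each 20 mm wide, at y = 42 to 62 and -42 to -62 mm, tops at z = 40 mm. The 84 mm gap between them is open above and at both ends, so the blade can sink into it. Origin at table level in the centre. The plate's x goes along the stand's x, either way round
- stand_top (a point): Centre of the stand, at the height of the rail tops
- tube_rack: Bystander: white tube rack with blue-capped tubes, 90 x 180 mm, 95 mm high. Origin under its centre
- remote: Bystander: dark remote control, 45 x 190 x 18 mm. Origin under its centre
- sanitiser: Bystander: bottle, 64 mm across, 170 mm high. Origin under its centre
- jar: Bystander: small jar with orange lid, 48 mm across, 55 mm high. Origin under its centre
- marker: Bystander: white and green marker pen lying along its x, 140 mm long, 15 mm thick. Origin near its middle, at table level
- swab_cup: Bystander: yellow cup, 76 mm across, 100 mm high. Origin under its centre
Things that resemble listed ones, but are neither listed nor needed, are in the scene too. What is shaped like the lifter but green is not meant.

How it is judged:
By the outcome, as a careful person would: the job done as asked, in the order asked, and still so for the second after the job is handed in, with the robot touching nothing.
It also fails if it takes over 61 s, if anything falls off the work surface, if the arm or the gripper's body presses on something with over 40 N, if the wrist force passes 120 N, or if a joint passes its speed limit or range.

## Working session

There is one attempt and no reset: what is moved stays moved. The work goes in short steps, Python scripts to look and compute and a tool call to move; the robot and the scene stay as the last step left them, time stands still between calls to the robot, and variables do not carry over. Pictures are saved under pics/ and viewed, at most 10 in all, crops included, and the job is handed in when it is done.

Besides the shell and the picture viewer there is one more tool, called after "Call:" as name([rows], argument=value, ...), one row to a line, values as JSON. play_rows: Moves the arm, as the interface text tells. Its arguments: {"type":"object","properties":{"rows":{"type":"array","items":{"type":"array"}},"squeeze":{"type":"number"}},"required":["rows"]}

```bash
mkdir -p pics; ls
python3 - <<'E'
from station import manip
import cv2, numpy as np
s=manip.get_state(); print(s)
for c in ("top","side"):
    im=manip.capture(c); cv2.imwrite(f"pics/{c}0.png",cv2.cvtColor(cv2.resize(im,(800,600),interpolation=cv2.INTER_CUBIC),cv2.COLOR_RGB2BGR))
    cv2.imwrite(f"{c}_raw.png",im[:,:,::-1])
    p=manip.camera_params(c); print(c,p)
    for t in ("lifter","plate","fence","stand","lifter_grip"):
        for r in manip.tip_of(c,t)[:3]: print(t,np.round(r["pixel"],1),round(r["confidence"],2))
E
```

```text
pics
{'time_s': 0.0, 'joints': array([-1.37129946e+00,  5.28431537e-02,  1.40172798e+00, -4.13014774e-06,
        1.68862183e+00, -7.03118169e-02]), 'qd': array([ 0.00023352, -0.00036079, -0.00037009,  0.00063588,  0.00046907,
        0.00101862]), 'effort': array([-1.99248548e-04, -3.81667829e+01, -3.60188949e+01, -9.34408331e-05,
        6.11927346e-03,  7.13228090e-06]), 'position': array([ 0.13989117, -0.50570036,  0.23046745]), 'orientation': array([[ 9.63822056e-01,  2.66546322e-01, -3.21163047e-04],
       [ 2.66546493e-01, -9.63820787e-01,  1.56775498e-03],
       [ 1.08335701e-04, -1.59664171e-03, -9.99998719e-01]]), 'wrist_force': array([ 0.17948521, -0.81960773,  0.10970965]), 'moment': array([0.03157315, 0.00851972, 0.06389921]), 'gripper_force': 0.0, 'width': 1.0001224423236441}
top {'fx': 445.08708393294864, 'fy': 445.08708393294864, 'cx': 258.6573398737353, 'cy': 190.13717985989365, 'extrinsics': array([[-0.01853537,  0.99568221, -0.09095808,  0.41411504],
       [-0.9997953 , -0.01919595, -0.00639289,  0.01541886],
       [-0.00811132,  0.09082097,  0.9958342 ,  1.355
[... 160 characters left out ...]
189.6] 0.52
fence [171.1 202.4] 0.61
fence [273.3 179.4] 0.28
lifter_grip [259.1 244.7] 0.84
lifter_grip [273.8 180.7] 0.7
side {'fx': 352.0821812870881, 'fy': 352.0821812870881, 'cx': 257.71376891301696, 'cy': 193.114147971129, 'extrinsics': array([[-0.96368844,  0.18814947, -0.18948446,  0.32732355],
       [-0.26667452, -0.6415548 ,  0.71923024,  0.84263806],
       [ 0.01375812,  0.74364455,  0.66843362,  0.82622859],
       [ 0.        ,  0.        ,  0.        ,  1.        ]])}
lifter [255.6 196.1] 0.88
lifter [311.2 218. ] 0.74
plate [245.1 261.6] 0.93
fence [245.8 273.8] 0.83
stand [280.4 156.9] 0.6
stand [249.4 138.3] 0.4
lifter_grip [253.1 187.8] 0.57
lifter_grip [246.6 262.3] 0.24
```

View pics/top0.png

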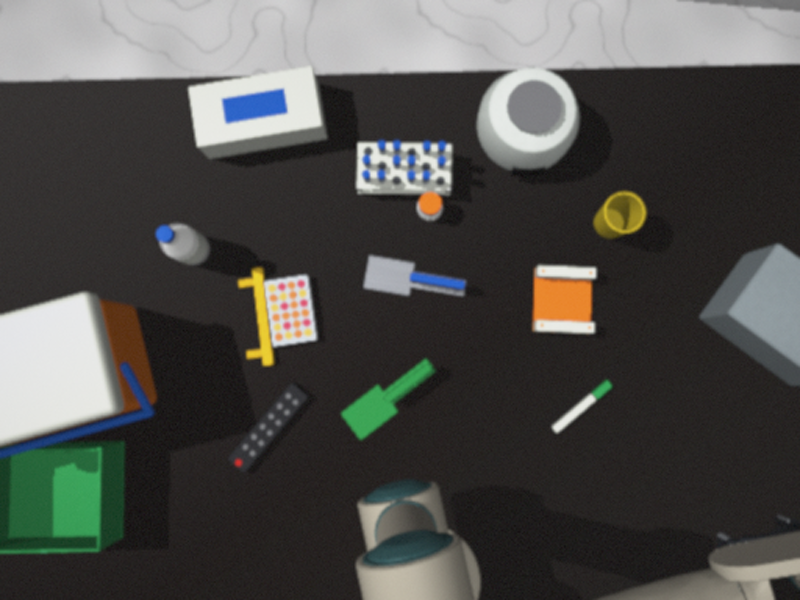

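View pics/side0.png

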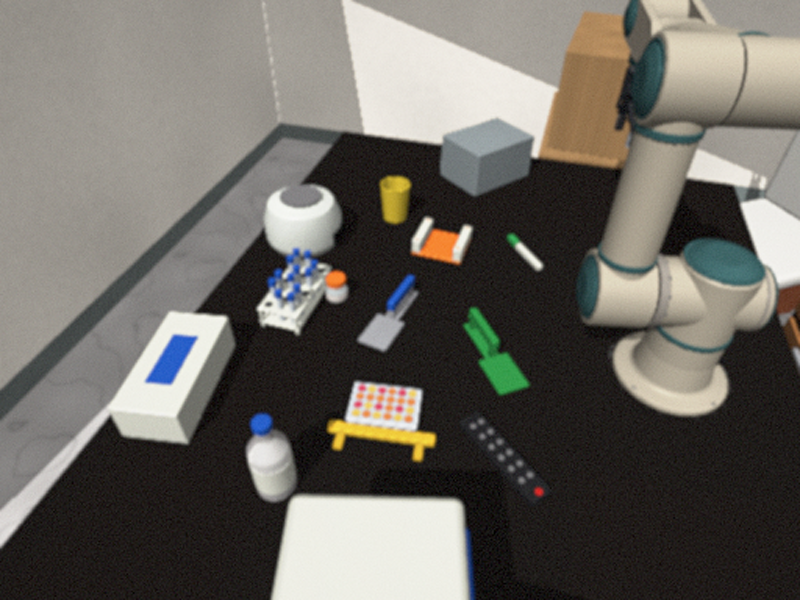

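The top view (800 px scale) shows the blue lifter at (415,275), blade to the left. The plate is at (290,310), the yellow fence at (262,315) and the stand at (563,300). The only look-alike for the lifter is the green one at (390,400), so I choose the blue-handled one. The side view agrees: blue at (390,315), green at (497,350).

```bash
cat > fit.py <<'E'
import numpy as np, cv2
from scipy.optimize import minimize
from scipy.spatial.transform import Rotation as Ro
K=4
def box(x0,x1,y0,y1,z0,z1): return np.array([[x,y,z] for x in(x0,x1) for y in(y0,y1) for z in(z0,z1)])*1e-3
plate=[np.vstack([box(-32.5,32.5,-59.5,59.5,0,0),box(-42.5,42.5,-63.5,63.5,4,20)])]
lifter=[box(40,130,-32,32,0,2.5),box(-65,40,-15,15,0,2.5),box(-61,43,-8,8,26,50),box(30,40,-7,7,0,30),box(-55,-45,-7,7,0,30)]
stand=[box(-55,55,-62,62,0,8),box(-55,55,42,62,0,40),box(-55,55,-62,-42,0,40)]
fence=[box(0,20,-95,95,0,12)]
M=dict(plate=plate,lifter=lifter,stand=stand,fence=fence)
def proj(P,p):
    E=p["extrinsics"]; c=(P-E[:3,3])@E[:3,:3]
    return np.c_[p["cx"]+p["fx"]*c[:,0]/-c[:,2], p["cy"]+p["fy"]*c[:,1]/c[:,2]]
def ray(uv,p,z):
    E=p["extrinsics"]; d=E[:3,:3]@np.array([(uv[0]-p["cx"])/p["fx"],-(uv[1]-p["cy"])/p["fy"],-1])
    return E[:3,3]+d*(z-E[2,3])/d[2]
def pose(q,z=0): return Ro.from_euler("z",q[2]).as_matrix(),np.array([q[0],q[1],z])
def render(parts,q,p,z=0):
    m=np.zeros((384*K,512*K),np.uint8); R,t=pose(q,z)
    for B in parts:
        uv=(proj(B@R.T+t,p)+.5)*K-.5
        cv2.fillConvexPoly(m,cv2.convexHull((uv*16).round().astype(np.int32)),1,cv2.LINE_8,4)
    return m>0
def fit(name,views,q0,z=0):
    """views: list of (mask upsampled K, params)"""
    def cost(d):
        q=q0+d*[.01,.01,.1]; s=0
        for m,p in views:
            r=render(M[name],q,p,z); s+=1-(r&m).sum()/max(1,(r|m).sum())
        return s
    d=np.zeros(3)
    for _ in range(3):
        o=minimize(cost,d,method="Nelder-Mead",options=dict(initial_simplex=d+np.array([[0,0,0],[1,0,0],[0,1,0],[0,0,1]])*.7,xatol=.01,fatol=1e-4)); d=o.x
    return q0+d*[.01,.01,.1],o.fun
def up(im): return cv2.resize(im,None,fx=K,fy=K,interpolation=cv2.INTER_CUBIC)
E
cat > t1.py <<'E'
from station import manip
from fit import *
im={c:cv2.imread(f"{c}_raw.png")[:,:,::-1] for c in("top","side")}
P={c:manip.camera_params(c) for c in im}
g={}
px=dict(plate=[(290,310),20,1.5],stand=[(563,300),20,1.5],lifter=[(415,275),20,1.5])
res={}
for n in("plate","stand","lifter"):
    q0=ray(np.array(px[n][0])*.64,P["top"],.015); q0[2]=1.5
    for only in(("top",),("side",),("top","side")):
        V=[]
        for c in only:
            roi=cv2.dilate(render(M[n],q0 if only[0]=="top" and n not in res else res[n],P[c]).astype(np.uint8),np.ones((12*K,)*2))>0
            u=up(im[c].copy()).astype(int); v=u.max(2)
            m=v>95
            hue=cv2.cvtColor(u.clip(0,255).astype(np.uint8),cv2.COLOR_RGB2HSV)
            if n=="plate": m&=~((hue[...,0]>18)&(hue[...,0]<34)&(hue[...,1]>165))
            m&=roi; m=cv2.morphologyEx(m.astype(np.uint8),cv2.MORPH_CLOSE,np.ones((5*K,)*2) if n=="plate" else np.ones((3,3)))
            k,l,st,_=cv2.connectedComponentsWithStats(m); m=l==1+st[1:,4].argmax()
            V.append((m,P[c]))
            cv2.imwrite(f"m_{n}_{c}.png",m*255)
        q,f=fit(n,V,res.get(n,q0)); 
        if n not in res: res[n]=q
        print(n,only,np.round(q,4),round(f,3))
o=[]
for n in res:
    for c in("top","side"):
        u=up(im[c].copy()).copy()
        for m,col in((render(M[n],q if False else res[n],P[c]),(0,255,0)),):
            ct,_=cv2.findContours(m.astype(np.uint8),cv2.RETR_LIST,cv2.CHAIN_APPROX_NONE); cv2.drawContours(u,ct,-1,col,1)
        mm=cv2.imread(f"m_{n}_{c}.png",0); ct,_=cv2.findContours(mm,cv2.RETR_LIST,cv2.CHAIN_APPROX_NONE); cv2.drawContours(u,ct,-1,(255,0,255),1)
        a=proj(np.array([[*res[n][:2],.02]]),P[c])[0]*K; x,y=a.astype(int)
        o.append(u[y-150:y+150,x-130:x+130])
cv2.imwrite("pics/ov0.png",np.vstack([np.hstack(o[0::2]),np.hstack(o[1::2])])[:,:,::-1])
E
python3 t1.py
```

```text
plate ('top',) [0.5147 0.2465 1.6887] 0.06
plate ('side',) [0.5144 0.2506 1.6832] 0.049
plate ('top', 'side') [0.515  0.248  1.7025] 0.13
stand ('top',) [ 0.5266 -0.2821  1.5039] 0.041
stand ('side',) [ 0.5267 -0.2768  1.5095] 0.064
stand ('top', 'side') [ 0.5269 -0.2813  1.5057] 0.111
lifter ('top',) [ 0.5667 -0.0281  1.3769] 0.094
lifter ('side',) [ 0.5657 -0.0246  1.3837] 0.08
lifter ('top', 'side') [ 0.5661 -0.0277  1.385 ] 0.164[ WARN:0@0.931] global loadsave.cpp:1063 imwrite_ Unsupported depth image for selected encoder is fallbacked to CV_8U.
```

View pics/ov0.png

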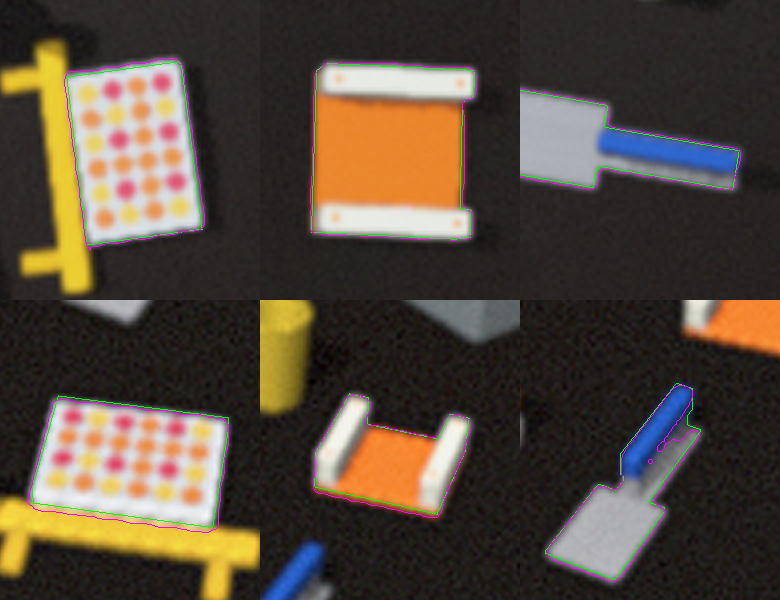

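The fits follow the outlines well. In the third column the crop confirms the blue-handled lifter, heading +y towards the plate. The two cameras disagree by about 4 mm in y, so the wrist camera will settle it. Next is a helper that works out the moves.

```bash
cat > mv.py <<'E'
from station import manip
from fit import *
def go(pos,yaw,pitch=0.):
    """numbers for a move to TCP pos, tool x at world yaw, tool straight down"""
    s=manip.get_state(); R=s["orientation"]; c,n=np.cos(yaw),np.sin(yaw)
    T=np.array([[c,n,0],[n,-c,0],[0,0,-1.]])
    d=R.T@(np.array(pos)-s["position"])/.15
    w=Ro.from_matrix(R.T@T).as_rotvec()/np.pi
    print("shift",np.round(d,4),"turn",np.round(w,4),"| pos",np.round(s["position"],4),"yaw",round(np.arctan2(R[1,0],R[0,0]),4),"t",round(s["time_s"],2),"F",np.round(s["wrist_force"],1))
E
python3 - <<'E'
from mv import *
p=manip.camera_params("wrist"); s=manip.get_state(); R=s["orientation"]
print(p["fx"],p["cx"],p["cy"]); print("cam in tool",np.round(R.T@(p["extrinsics"][:3,3]-s["position"]),4)); print(np.round(R.T@p["extrinsics"][:3,:3],3))
go([.50,-.32,.30],1.40); go([.567,-.028,.3],1.377)
pt=manip.camera_params("top")
for n,uv,z in(("boxcorner",(702,315),0),("boxc2",(800,390),0),("cup",(605,235),0),("marker",(610,383),0),("marker2",(555,430),0)): print(n,np.round(ray(np.array(uv)*.64,pt,z),3))
E
```

```text
270.96945018495467 254.7820494980245 196.53730640878376
cam in tool [ 0.0764 -0.0004 -0.142 ]
[[ 0.001  0.954  0.299]
 [ 1.    -0.001  0.   ]
 [ 0.001  0.299 -0.954]]
shift [ 2.644  -0.5556 -0.4579] turn [ 0.      0.     -0.3598] | pos [ 0.1399 -0.506   0.2313] yaw 0.2698 t 0.6 F [-0.2 -0.3 -0.4]
shift [ 3.5934 -2.3128 -0.4582] turn [ 0.      0.     -0.3524] | pos [ 0.1399 -0.506   0.2313] yaw 0.2698 t 0.6 F [-0.2 -0.3 -0.4]
boxcorner [ 0.492 -0.555  0.   ]
boxc2 [ 0.344 -0.734  0.   ]
cup [ 0.653 -0.374  0.   ]
marker [ 0.364 -0.37   0.   ]
marker2 [ 0.276 -0.261  0.   ]
```

Call:
play_rows([
  [85,[0.97,-0.32,-0.1],[0,0,0]],
  [85,[0.97,-0.32,-0.1],[0,0,0]],
  [85,[0.97,-0.32,-0.1],[0,0,0]],
  [85,[0.97,-0.32,-0.1],[0,0,0]],
])

```text
time_s: 1.0
position: [0.2712, -0.4185, 0.2474]
orientation: [[0.962, 0.272, 0.002], [0.272, -0.962, -0.001], [0.002, 0.001, -1.0]]
wrist_force: [-0.0, -0.8, -0.1]
width: 0.995
gripper_force: 0.0
```

Call:
play_rows([
  [85,[0.97,-0.32,-0.05],[0,0,0]],
  [85,[0.97,-0.32,-0.05],[0,0,0]],
  [85,[0.97,-0.32,-0.05],[0,0,0]],
  [85,[0.97,-0.32,-0.05],[0,0,0]],
])

```text
time_s: 1.4
position: [0.3981, -0.3332, 0.2539]
orientation: [[0.962, 0.272, 0.001], [0.272, -0.962, 0.001], [0.001, -0.0, -1.0]]
wrist_force: [-0.1, -1.0, 1.0]
width: 0.995
gripper_force: 0.0
```

Call:
play_rows([
  [85,[0.97,-0.32,0],[0,0,-0.36]],
  [85,[0.97,-0.32,0],[0,0,-0.36]],
  [85,[0.97,-0.32,0],[0,0,-0.36]],
  [85,[0.97,-0.32,0],[0,0,-0.36]],
  [85,[0.97,-0.32,0],[0,0,-0.36]],
  [85,[0.97,-0.32,0],[0,0,-0.36]],
  [85,[0.97,-0.32,0],[0,0,-0.36]],
  [85,[0.97,-0.32,0],[0,0,-0.36]],
  [85,[0.97,-0.32,0],[0,0,-0.36]],
])

```text
time_s: 2.3
position: [0.5218, -0.2518, 0.2536]
orientation: [[0.17, 0.986, -0.0], [0.986, -0.17, -0.0], [-0.0, -0.0, -1.0]]
wrist_force: [0.4, -0.3, 0.2]
width: 0.996
gripper_force: 0.0
```

```bash
cat > wr.py <<'E'
import sys,pickle
from mv import *
def look(tag):
    p=manip.camera_params("wrist"); im=manip.capture("wrist"); pickle.dump((im,p),open(f"w_{tag}.pkl","wb")); return im,p
def wfit(n,im,p,q0,z=0,thr=95,rect=None):
    roi=cv2.dilate(render(M[n],q0,p,z).astype(np.uint8),np.ones((14*K,)*2))>0
    u=up(im); m=u.max(2)>thr
    h=cv2.cvtColor(u,cv2.COLOR_RGB2HSV); yel=(h[...,0]>18)&(h[...,0]<34)&(h[...,1]>165)
    if n=="plate": m&=~yel
    if n=="fence": m&=yel
    m=cv2.morphologyEx((m&roi).astype(np.uint8),cv2.MORPH_CLOSE,np.ones((7*K,)*2) if n=="plate" else np.ones((3,3)))
    k,l,st,_=cv2.connectedComponentsWithStats(m); m=l==1+st[1:,4].argmax()
    q,f=fit(n,[(m,p)],np.array(q0,float),z); print(n,np.round(q,4),round(f,3)); 
    for a,col in((m,(255,0,255)),(render(M[n],q,p,z),(0,255,0))):
        ct,_=cv2.findContours(a.astype(np.uint8),cv2.RETR_LIST,cv2.CHAIN_APPROX_NONE); cv2.drawContours(u,ct,-1,col,2)
    return q,cv2.resize(u,(512,384),interpolation=cv2.INTER_AREA)
E
python3 - <<'E'
from wr import *
im,p=look("stand"); q,u=wfit("stand",im,p,[.5266,-.282,1.504]); cv2.imwrite("pics/ws.png",u[:,:,::-1])
go([.565,0.0,.20],1.38)
E
```

```text
stand [ 0.5246 -0.2817  1.5038] 0.02
shift [ 1.7023 -0.0052  0.3573] turn [-0.0001  0.0001  0.0057] | pos [ 0.5219 -0.2517  0.2537] yaw 1.3979 t 2.35 F [-0.6  0.   0.3]
```

View pics/ws.png

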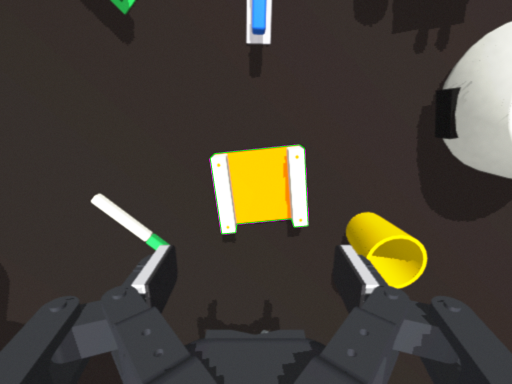

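The wrist view shows the stand at about (260,188), with a tight fit. The fingers are at the bottom and the lifter's tail is at the top (258,20). On to the lifter.

Call:
play_rows([
  [85,[0.85,0,0.1],[0,0,0]],
  [85,[0.85,0,0.1],[0,0,0]],
  [85,[0.85,0,0.1],[0,0,0]],
  [85,[0.85,0,0.1],[0,0,0]],
])

```text
time_s: 2.75
position: [0.544, -0.1224, 0.2383]
orientation: [[0.168, 0.986, -0.001], [0.986, -0.168, 0.001], [0.001, -0.001, -1.0]]
wrist_force: [-0.5, -0.2, -0.2]
width: 0.998
gripper_force: 0.0
```

Call:
play_rows([
  [85,[0.85,0,0.25],[0,0,0.006]],
  [85,[0.85,0,0.25],[0,0,0.006]],
  [85,[0.85,0,0.25],[0,0,0.006]],
  [85,[0.85,0,0.25],[0,0,0.006]],
  [85,[0.85,0,0.25],[0,0,0.006]],
])

```text
time_s: 3.25
position: [0.5655, -0.0003, 0.2012]
orientation: [[0.189, 0.982, -0.0], [0.982, -0.189, -0.001], [-0.001, -0.0, -1.0]]
wrist_force: [0.6, -1.1, -0.1]
width: 0.995
gripper_force: 0.0
```

Run:
```python
from wr import *
im,p=look("lift"); q,u=wfit("lifter",im,p,[.566,-.027,1.38],thr=75); cv2.imwrite("pics/wl.png",u[:,:,::-1])
go([*q[:2],.12],q[2]);go([*q[:2],.021],q[2])
```

```text
lifter [ 0.5652 -0.0285  1.3825] 0.053
shift [-0.1805  0.032   0.5445] turn [ 0.0002  0.0002 -0.0008] | pos [ 0.5656 -0.0009  0.2016] yaw 1.38 t 3.3 F [-1.5 -0.8 -0. ]
shift [-0.1801  0.0316  1.2045] turn [ 0.0002  0.0002 -0.0008] | pos [ 0.5656 -0.0009  0.2016] yaw 1.38 t 3.3 F [-1.5 -0.8 -0. ]
```

View pics/wl.png

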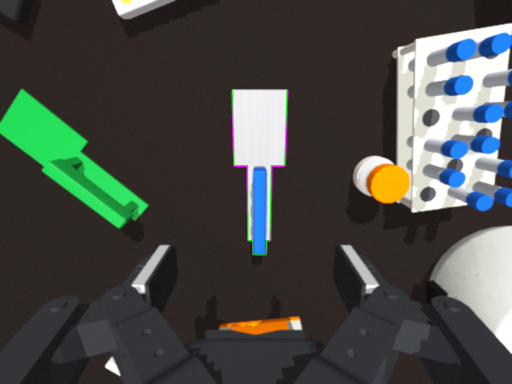

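Blue handle confirmed at (260,210), with the blade at (260,127). The green one is off to the left and the jar is well clear. Going down to grip.

Call:
play_rows([
  [60,[-0.18,0.032,0.54],[0,0,0]],
  [60,[-0.18,0.032,0.54],[0,0,0]],
  [60,[-0.18,0.032,0.7],[0,0,0]],
  [60,[-0.18,0.032,0.85],[0,0,0]],
  [60,[-0.18,0.032,0.95],[0,0,0]],
  [60,[-0.18,0.032,1.0],[0,0,0]],
])

```text
time_s: 3.9
position: [0.5647, -0.0282, 0.0503]
orientation: [[0.19, 0.982, -0.001], [0.982, -0.19, -0.0], [-0.0, -0.001, -1.0]]
wrist_force: [0.5, 0.4, -0.1]
width: 0.703
gripper_force: 0.0
```

Run:
```python
from mv import *
go([.5652,-.0285,.021],1.3825)
```

```text
shift [-0.0011  0.004   0.1954] turn [-0.0004  0.0001 -0.0008] | pos [ 0.5647 -0.0282  0.0503] yaw 1.38 t 3.9 F [ 0.5  0.4 -0.1]
```

Call:
play_rows([
  [60,[0,0.004,0.1],[0,0,0]],
  [60,[0,0.004,0.19],[0,0,0]],
  [40,[0,0.004,0.195],[0,0,0]],
  [20,[0,0.004,0.195],[0,0,0]],
  [5,[0,0.004,0.195],[0,0,0]],
  [5,[0,0.004,0.195],[0,0,0]],
  [5,[0,0.004,0.195],[0,0,0]],
  [5,[0,0.004,0.195],[0,0,0]],
  [5,[0,0.004,0.195],[0,0,0]],
], squeeze=100)

```text
time_s: 4.8
position: [0.5664, -0.0271, 0.0231]
orientation: [[0.188, 0.982, 0.002], [0.982, -0.188, -0.0], [0.0, 0.002, -1.0]]
wrist_force: [0.6, 1.3, 5.9]
width: 0.17
gripper_force: 98.7
```

Run:
```python
from mv import *
s=manip.get_state(); print(s["width"]*85.4,s["gripper_force"],s["wrist_force"],s["moment"],s["joints"])
go([.5652,-.0285,.021],1.3825)
```

```text
14.505076386177548 98.67636322975159 [0.64246518 1.33007725 5.92973766] [ 0.0271855   0.07614781 -0.02810874] [-1.12965600e-01  3.35517770e-01  1.50840423e+00 -2.08095302e-05
  1.29556527e+00  7.57951445e-02]
shift [-0.0105 -0.0063  0.0141] turn [ 0.0007 -0.     -0.0001] | pos [ 0.5664 -0.0271  0.0231] yaw 1.382 t 4.8 F [0.6 1.3 5.9]
```

Call:
play_rows([
  [5,[0,0,-0.1],[0,0,0]],
  [5,[0,0,-0.25],[0,0,0]],
  [5,[0,0,-0.5],[0,0,0]],
  [5,[0.2,0,-0.78],[0,0,-0.05]],
  [5,[0.4,-0.26,-0.78],[0,0,-0.098]],
  [5,[0.4,-0.26,-0.78],[0,0,-0.098]],
  [5,[0.4,-0.26,-0.78],[0,0,-0.098]],
  [5,[0.4,-0.26,-0.78],[0,0,-0.098]],
])

```text
time_s: 5.6
position: [0.5386, 0.0387, 0.1389]
orientation: [[-0.117, 0.993, -0.0], [0.993, 0.117, -0.0], [-0.0, -0.001, -1.0]]
wrist_force: [0.3, 0.2, -1.0]
width: 0.166
gripper_force: 98.3
```

```bash
cat > wp.py <<'E'
from wr import *
im,p=look("plate"); a,u=wfit("plate",im,p,[.5145,.248,1.69])
f0=np.r_[a[:2]+.0475*np.array([np.cos(a[2]),np.sin(a[2])]),a[2]]
b,u2=wfit("fence",im,p,f0)
s=manip.get_state(); R=s["orientation"]; g=s["position"]+R[:,2]*-.019
print(s["position"],np.arctan2(R[1,0],R[0,0]),s["wrist_force"],s["moment"])
# lifter as held, level at tool yaw; fit in its own plane
y=np.arctan2(R[1,0],R[0,0]); zu=g[2]-.040
for z in(zu-.002,zu,zu+.002): l,u3=wfit("lifter",im,p,[g[0],g[1],y],z=z,thr=75)
o=cv2.max(cv2.max(u,u2),u3)
cv2.imwrite("pics/wp.png",np.hstack([u,u3])[:,:,::-1][:, :, :] if 0 else cv2.addWeighted(u,.5,u3,.5,0)[:,:,::-1])
E
python3 wp.py
```

```text
plate [0.5175 0.2429 1.6904] 0.101Traceback (most recent call last):
  File "wp.py", line 4, in <module>
    b,u2=wfit("fence",im,p,f0)
         ~~~~^^^^^^^^^^^^^^^^^
  File "wr.py", line 12, in wfit
    k,l,st,_=cv2.connectedComponentsWithStats(m); m=l==1+st[1:,4].argmax()
                                                         ~~~~~~~~~~~~~~~^^
ValueError: attempt to get argmax of an empty sequence
```

Run:
```python
import pickle,cv2
im,p=pickle.load(open("w_plate.pkl","rb")); cv2.imwrite("pics/wp0.png",im[:,:,::-1])
```

```text
(no output)
```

View pics/wp0.png

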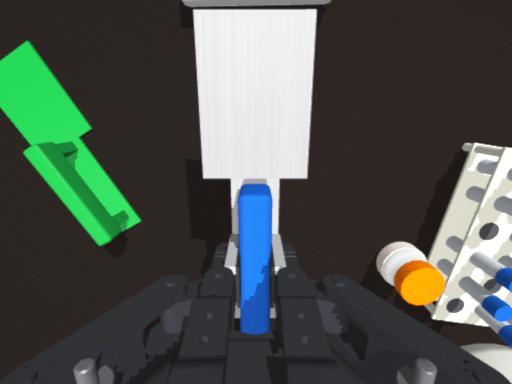

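The blade is at (255,95) and the plate only peeks out at the top edge (258,2), so this view can't measure it. The earlier cameras, bias-corrected on the stand and lifter, agree on the plate at (0.513, 0.246). I'll fit the fence in those pictures and the held lifter in this one.

Run:
```python
from wr import *
P={c:manip.camera_params(c) for c in("top","side")}
f0=[.512,.296,1.69]
for c in P: wfit("fence",np.ascontiguousarray(cv2.imread(f"{c}_raw.png")[:,:,::-1]),P[c],f0)
im,p=pickle.load(open("w_plate.pkl","rb"))
# held lifter: blade and its outline: known corner pixels -> plane of the underside+2.5mm
s=manip.get_state(); R=s["orientation"]
for z in (.110,.114,.118,.122):
    P4=[ray(uv,p,z) for uv in((194.5,10.5),(316,10.5),(203,178.5),(309,178.5))]
    L=[R.T@(a-s["position"]) for a in P4]
    print(z,np.round(np.array(L)*1e3,1).tolist(),"len",np.round(np.linalg.norm(P4[0]-P4[2])*1e3,1))
```

```text
fence [0.5072 0.2925 1.69  ] 0.275
fence [0.5055 0.2955 1.6936] 0.259
0.11 [[129.6, -33.0, 28.8], [129.7, 33.1, 28.8], [35.8, -33.6, 28.8], [35.9, 35.0, 28.8]] len 93.8
0.114 [[128.4, -32.3, 24.8], [128.4, 32.3, 24.8], [36.7, -32.9, 24.8], [36.8, 34.2, 24.8]] len 91.6
0.118 [[127.1, -31.5, 20.8], [127.2, 31.5, 20.8], [37.7, -32.1, 20.8], [37.8, 33.3, 20.8]] len 89.4
0.122 [[125.9, -30.7, 16.8], [126.0, 30.7, 16.8], [38.7, -31.3, 16.8], [38.7, 32.5, 16.8]] len 87.2
```

Run:
```python
from mv import *
c=np.array([.513,.246]);d=np.array([np.cos(1.69),np.sin(1.69)])
go([*(c-d*.190),.045],1.69); go([*(c-d*.190),.0235],1.69)
```

```text
shift [ 0.1278 -0.006   0.6255] turn [-0.0002  0.0001 -0.0006] | pos [0.5388 0.0385 0.1388] yaw 1.6882 t 5.65 F [ 0.2  0.5 -1.4]
shift [ 0.1278 -0.0059  0.7689] turn [-0.0002  0.0001 -0.0006] | pos [0.5388 0.0385 0.1388] yaw 1.6882 t 5.65 F [ 0.2  0.5 -1.4]
```

Call:
play_rows([
  [5,[0.128,-0.006,0.3],[0,0,-0.0006]],
  [5,[0.128,-0.006,0.5],[0,0,-0.0006]],
  [5,[0.128,-0.006,0.62],[0,0,-0.0006]],
  [5,[0.128,-0.006,0.7],[0,0,-0.0006]],
  [5,[0.128,-0.006,0.74],[0,0,-0.0006]],
  [5,[0.128,-0.006,0.755],[0,0,-0.0006]],
  [5,[0.128,-0.006,0.755],[0,0,-0.0006]],
])

```text
time_s: 6.35
position: [0.5361, 0.0579, 0.0265]
orientation: [[-0.12, 0.993, 0.001], [0.993, 0.12, -0.0], [-0.0, 0.001, -1.0]]
wrist_force: [0.3, 0.8, -1.3]
width: 0.166
gripper_force: 98.3
```

Run:
```python
from mv import *
s=manip.get_state(); print(s["wrist_force"],s["moment"],s["position"])
im=manip.capture("side"); p=manip.camera_params("side")
u,v=proj(np.array([[.515,.18,.02]]),p)[0].astype(int)
cv2.imwrite("pics/s1.png",cv2.resize(im[v-75:v+75,u-100:u+100],(800,600),interpolation=cv2.INTER_CUBIC)[:,:,::-1])
```

```text
[ 0.25126603  0.75126744 -1.34961254] [ 0.06297758  0.05433787 -0.02645141] [0.53605626 0.057904   0.02646165]
```

View pics/s1.png

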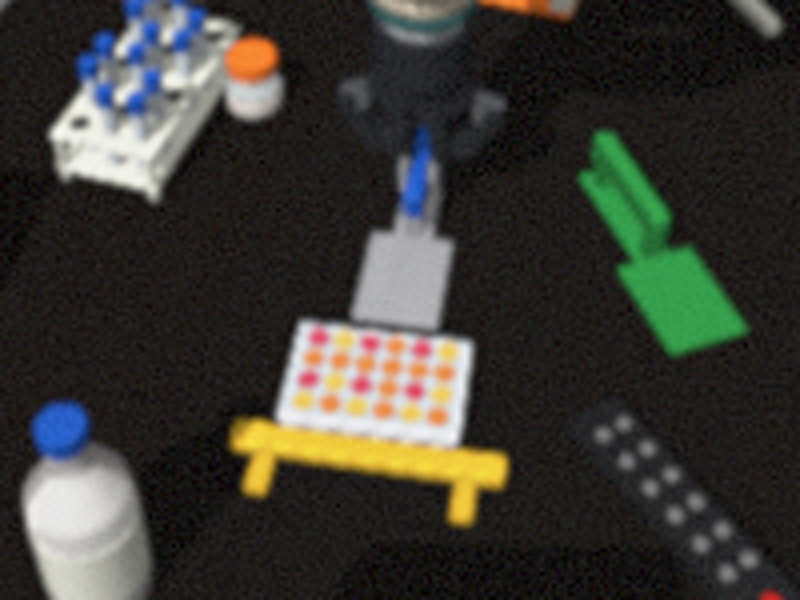

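The blade's front edge (352–440, 325) stands just short of the plate's near edge (300–473, 330). Its lateral centring looks uncertain, so I'll fit both in one camera.

Run:
```python
from wr import *
M["blade"]=[lifter[0]]
im=manip.capture("side"); p=manip.camera_params("side")
a,_=wfit("plate",im,p,[.5144,.2506,1.687])
u=up(im); 
for z in(.0035,):
    s=manip.get_state(); q0=[s["position"][0]-.001,s["position"][1]+.002,1.69]
    roi=cv2.dilate(render(M["blade"],q0,p,z).astype(np.uint8),np.ones((6*K,)*2))>0
    roi&=~(cv2.dilate(render(M["plate"],a,p).astype(np.uint8),np.ones((5,5)))>0)
    # drop the strip/handle side: keep x_lifter>42mm
    big=[box(44,150,-60,60,0,2)]; roi&=render(big,q0,p,z)
    m=(u.max(2)>90)&roi
    M["blade"]=[box(44,130,-32,32,0,2.5)]
    b,f=fit("blade",[(m,p)],np.array(q0),z); print("lifter",np.round(b,4),round(f,3),"tcp",s["position"])
    d=a[:2]-b[:2]; R=np.array([np.cos(b[2]),np.sin(b[2])]); print("plate in lifter frame: x",d@R,"y",d@np.array([-R[1],R[0]]),"dyaw",a[2]-b[2])
```

```text
plate [0.5138 0.2508 1.6936] 0.149
lifter [0.5371 0.0626 1.6989] 0.072 tcp [0.53619226 0.05800755 0.0268846 ]
plate in lifter frame: x 0.18966895892882965 y -0.000956455112250385 dyaw -0.005286174654192788
```

Call:
play_rows([
  [5,[0,0,0.015],[0,0,0]],
  [5,[0,0,0.024],[0,0,0]],
  [5,[0,0,0.027],[0,0,0]],
  [5,[0,0,0.027],[0,0,0]],
])

```text
time_s: 6.85
position: [0.5359, 0.0581, 0.0231]
orientation: [[-0.121, 0.993, 0.001], [0.993, 0.121, -0.0], [-0.0, 0.001, -1.0]]
wrist_force: [-3.9, -0.1, 6.7]
width: 0.171
gripper_force: 99.5
```

Run:
```python
from mv import *
s=manip.get_state(); print(s["wrist_force"],s["moment"],s["position"],s["orientation"][:,2])
```

```text
[-3.90895228 -0.14523162  6.6637897 ] [-0.11382165  0.60909017  0.02532991] [0.53592325 0.0581019  0.0230794 ] [ 1.21848015e-03 -1.36155420e-04 -9.99999248e-01]
```

Call:
play_rows([
  [5,[0.02,0,-0.004],[0,0,0]],
  [5,[0.06,0,-0.004],[0,0,0]],
  [5,[0.1,0,-0.004],[0,0,0]],
  [5,[0.14,0,-0.004],[0,0,0]],
  [5,[0.17,0,-0.004],[0,0,0]],
  [5,[0.2,0,-0.004],[0,0,0]],
  [5,[0.23,0,-0.004],[0,0,0]],
  [5,[0.26,0,-0.004],[0,0,0]],
])

```text
time_s: 7.65
position: [0.5314, 0.097, 0.0231]
orientation: [[-0.121, 0.993, 0.002], [0.993, 0.121, -0.001], [-0.001, 0.002, -1.0]]
wrist_force: [0.6, -5.0, 5.0]
width: 0.169
gripper_force: 99.2
```

```bash
cat > chk.py <<'E'
from wr import *
import sys
s=manip.get_state(); print(s["wrist_force"],s["moment"],s["position"],s["time_s"])
im=manip.capture("side"); p=manip.camera_params("side")
wfit("plate",im,p,[.513,.251,1.69],z=float(sys.argv[2]))
u,v=proj(np.array([[.515,.20,.02]]),p)[0].astype(int)
cv2.imwrite(f"pics/{sys.argv[1]}.png",cv2.resize(im[v-60:v+60,u-80:u+80],(800,600),interpolation=cv2.INTER_CUBIC)[:,:,::-1])
E
python3 chk.py s2 0.0
```

```text
[ 0.55577944 -4.98786137  4.9933203 ] [-0.64496515  0.00518976  0.04175472] [0.53137734 0.09697506 0.0231192 ] 7.65
plate [0.5138 0.2514 1.6802] 0.15
```

Call:
play_rows([
  [5,[0.05,0,0],[0,0,0]],
  [5,[0.1,0,0],[0,0,0]],
  [5,[0.15,0,0],[0,0,0]],
  [5,[0.2,0,0],[0,0,0]],
  [5,[0.25,0,0],[0,0,0]],
  [5,[0.29,0,0],[0,0,0]],
  [5,[0.33,0,0],[0,0,0]],
  [5,[0.33,0,0],[0,0,0]],
])

```text
time_s: 8.5
position: [0.5252, 0.147, 0.0231]
orientation: [[-0.121, 0.993, 0.002], [0.993, 0.121, 0.0], [0.0, 0.002, -1.0]]
wrist_force: [0.3, 0.2, 4.7]
width: 0.17
gripper_force: 99.3
```

```bash
python3 chk.py s3 0.0025
```

```text
[0.34077897 0.15561924 4.66076922] [-0.07243224  0.0336737  -0.03669585] [0.52520767 0.14697236 0.02309031] 8.5
plate [0.5148 0.2533 1.6901] 0.111
```

View pics/s3.png

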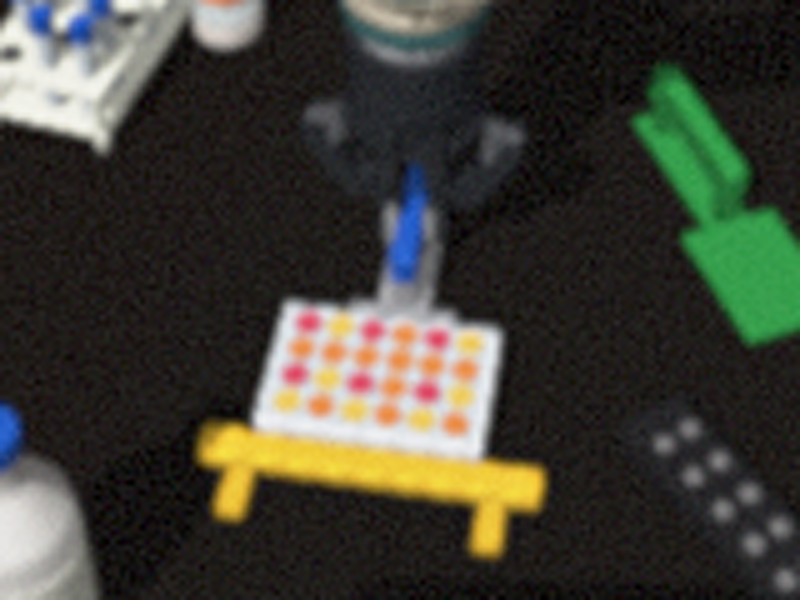

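The plate sits at about (378,380) against the fence and the blade is well under it. It needs about 11 mm more, then a gentle lift while backing away from the fence.

Call:
play_rows([
  [5,[0.03,0,0],[0,0,0]],
  [5,[0.055,0,0],[0,0,0]],
  [5,[0.075,0,0],[0,0,0]],
  [5,[0.075,0,0],[0,0,0]],
  [5,[0.075,0,-0.02],[0,0,0]],
  [5,[0.075,0,-0.04],[0,0,0]],
  [5,[0.07,0,-0.06],[0,0,0]],
  [5,[0.06,0,-0.08],[0,0,0]],
  [5,[0.04,0,-0.11],[0,0,0]],
  [5,[0.03,0,-0.13],[0,0,0]],
])

```text
time_s: 9.55
position: [0.5244, 0.1501, 0.0423]
orientation: [[-0.12, 0.993, 0.0], [0.993, 0.12, -0.0], [-0.0, 0.0, -1.0]]
wrist_force: [-0.6, 0.9, -2.4]
width: 0.167
gripper_force: 98.1
```

```bash
python3 chk.py s4 0.017
```

```text
[-0.60040086  0.89613414 -2.35546076] [-0.11601118  0.00140588 -0.0770513 ] [0.52437673 0.15011434 0.04226572] 9.55
plate [0.5163 0.244  1.6803] 0.106
```

View pics/s4.png

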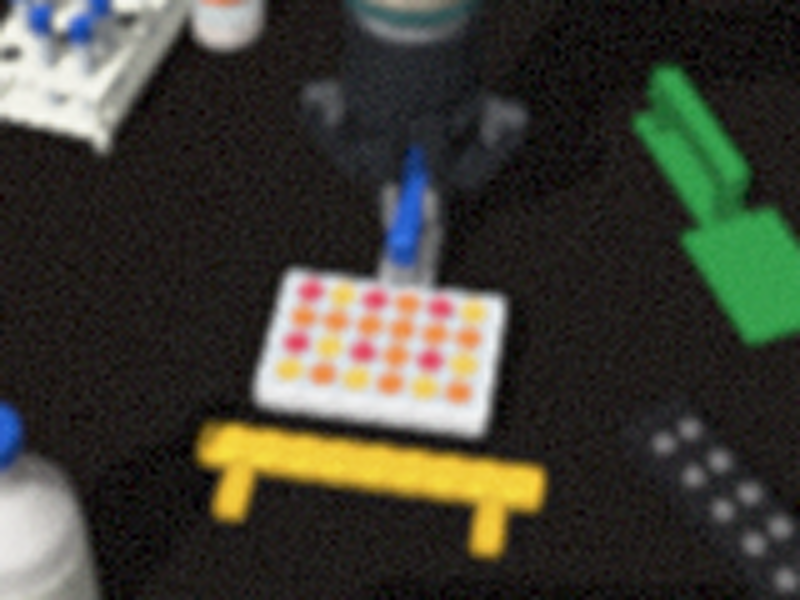

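The plate (380,350) is level and clear of the fence. Carrying it to the stand smoothly.

Call:
play_rows([
  [5,[0,0,-0.03],[0,0,0]],
  [5,[-0.03,0,-0.09],[0,0,0]],
  [5,[-0.09,0,-0.16],[0,0,0]],
  [5,[-0.18,0,-0.24],[0,0,0]],
  [5,[-0.28,0,-0.32],[0,0,0]],
  [5,[-0.38,0,-0.39],[0,0,0]],
  [5,[-0.48,0,-0.45],[0,0,0]],
  [5,[-0.58,0,-0.5],[0,0,0]],
  [5,[-0.68,0,-0.52],[0,0,0]],
  [5,[-0.78,0,-0.53],[0,0,0]],
])

```text
time_s: 10.6
position: [0.5385, 0.0329, 0.1215]
orientation: [[-0.12, 0.993, 0.0], [0.993, 0.12, -0.0], [-0.0, 0.0, -1.0]]
wrist_force: [0.6, -0.7, -1.7]
width: 0.17
gripper_force: 98.1
```

Call:
play_rows([
  [5,[-0.1,0,0],[0,0,0.003]],
  [5,[-0.2,0,0],[0,0,0.008]],
  [5,[-0.3,0,0],[0,0,0.014]],
  [5,[-0.4,0,0],[0,0,0.021]],
  [5,[-0.5,0,0],[0,0,0.028]],
  [5,[-0.6,0,0],[0,0,0.035]],
  [5,[-0.7,0,0],[0,0,0.042]],
  [5,[-0.8,0,0],[0,0,0.049]],
  [5,[-0.9,0,0],[0,0,0.055]],
  [5,[-1.0,0,0],[0,0,0.059]],
])

```text
time_s: 11.6
position: [0.5566, -0.1159, 0.1213]
orientation: [[0.066, 0.998, 0.0], [0.998, -0.066, -0.0], [-0.0, 0.0, -1.0]]
wrist_force: [0.2, -0.0, -1.3]
width: 0.171
gripper_force: 98.1
```

Call:
play_rows([
  [5,[-0.1,-0.005,0],[0,0,0]],
  [5,[-0.2,-0.015,0],[0,0,0]],
  [5,[-0.3,-0.03,0],[0,0,0]],
  [5,[-0.4,-0.045,0],[0,0,0]],
  [5,[-0.5,-0.06,0],[0,0,0]],
  [5,[-0.6,-0.075,0],[0,0,0]],
  [5,[-0.7,-0.09,0],[0,0,0]],
  [5,[-0.78,-0.1,0],[0,0,0]],
  [5,[-0.83,-0.105,0],[0,0,0]],
  [5,[-0.85,-0.11,0],[0,0,0]],
])

```text
time_s: 12.6
position: [0.5316, -0.2416, 0.1213]
orientation: [[0.065, 0.998, 0.0], [0.998, -0.065, -0.0], [-0.0, 0.0, -1.0]]
wrist_force: [0.2, 0.5, -2.8]
width: 0.165
gripper_force: 98.1
```

Run:
```python
from wr import *
s=manip.get_state(); R=s["orientation"]; y=np.arctan2(R[1,0],R[0,0]); d=np.array([np.cos(y),np.sin(y)])
print(s["wrist_force"],s["moment"])
im,p=look("carry"); q,u=wfit("plate",im,p,[*(s["position"][:2]+d*.089),y],z=s["position"][2]-.0231+.0025,thr=85)
e=q[:2]-s["position"][:2]; print("plate rel tcp: x",e@d,"y(left)",e@[-d[1],d[0]],"dyaw",q[2]-y)
cv2.imwrite("pics/wc.png",u[:,:,::-1])
go([.5187,-.3705,.12],1.504)
```

```text
[ 0.21556186  0.54388528 -2.8186367 ] [-0.12083242  0.01775319 -0.00624085]
plate [ 0.5402 -0.1499  1.5082] 0.158
plate rel tcp: x 0.09208377420140962 y(left) -0.002577149632120584 dyaw 0.00253994791958867
shift [-0.8634 -0.0295  0.0087] turn [-0.      0.0001  0.0005] | pos [ 0.5315 -0.2415  0.1213] yaw 1.5057 t 12.65 F [ 0.5  1.1 -2.4]
```

View pics/wc.png

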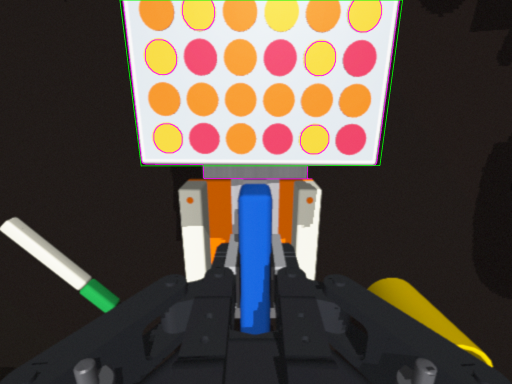

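The plate rides straight: its edges are at columns 141 and 381 in row 163, about 2 mm to the right of the tool. Hovering over the stand with those offsets taken out.

Run:
```python
from mv import *
go([.5161,-.3728,.115],1.502)
```

```text
shift [-0.8799 -0.0458  0.042 ] turn [-0.      0.0001  0.0012] | pos [ 0.5315 -0.2415  0.1213] yaw 1.5057 t 12.65 F [ 0.5  1.1 -2.4]
```

Call:
play_rows([
  [5,[-0.04,0,0],[0,0,0.001]],
  [5,[-0.12,0,0],[0,0,0.001]],
  [5,[-0.22,-0.01,0],[0,0,0.001]],
  [5,[-0.33,-0.015,0],[0,0,0.001]],
  [5,[-0.44,-0.02,0],[0,0,0.001]],
  [5,[-0.55,-0.03,0],[0,0,0.001]],
  [5,[-0.66,-0.035,0],[0,0,0.001]],
  [5,[-0.76,-0.04,0.02],[0,0,0.001]],
  [5,[-0.84,-0.046,0.03],[0,0,0.001]],
  [5,[-0.88,-0.046,0.04],[0,0,0.001]],
])

```text
time_s: 13.65
position: [0.5159, -0.3733, 0.1149]
orientation: [[0.068, 0.998, -0.0], [0.998, -0.068, 0.0], [0.0, -0.0, -1.0]]
wrist_force: [0.4, 1.4, -3.1]
width: 0.166
gripper_force: 98.1
```

Call:
play_rows([
  [5,[0,0,0.04],[0,0,0]],
  [5,[0,0,0.1],[0,0,0]],
  [5,[0,0,0.16],[0,0,0]],
  [5,[0,0,0.22],[0,0,0]],
  [5,[0,0,0.24],[0,0,0]],
  [5,[0,0,0.24],[0,0,0]],
])

```text
time_s: 14.25
position: [0.5161, -0.3716, 0.0784]
orientation: [[0.067, 0.998, -0.001], [0.998, -0.067, 0.001], [0.001, -0.001, -1.0]]
wrist_force: [-0.4, 0.4, -2.8]
width: 0.17
gripper_force: 98.1
```

```bash
cat > st.py <<'E'
from wr import *
import sys
s=manip.get_state(); z=float(sys.argv[1]) if len(sys.argv)>1 else s["position"][2]-.0231+.0025
print(s["position"],s["wrist_force"],s["time_s"],"z",z)
o=[]
# bias found earlier on the stand: camera fit minus wrist fit
for c,b in(("side",(.0021,.0049)),("top",(.002,-.0004))):
    im=manip.capture(c); p=manip.camera_params(c)
    q,u=wfit("plate",im,p,[.5246+b[0],-.2817+b[1],1.504],z=z)
    q[:2]-=b; d=q[:2]-[.5246,-.2817]; D=np.array([np.cos(1.504),np.sin(1.504)])
    print(c,"err along",round(d@D,4),"left",round(d@[-D[1],D[0]],4),"yaw",round(q[2]-1.504,4))
    uu,v=proj(np.array([[.525,-.28,.04]]),p)[0].astype(int); o.append(cv2.resize(u[v-50:v+50,uu-65:uu+65],(390,300),interpolation=cv2.INTER_CUBIC))
cv2.imwrite("pics/st%d.png"%(s["time_s"]*10),np.hstack(o)[:,:,::-1]); print("st%d"%(s["time_s"]*10))
go([.5161,-.3728,.062],1.502)
E
python3 st.py
```

```text
[ 0.51613162 -0.37159201  0.07841839] [-0.41840027  0.38261917 -2.75278607] 14.25 z 0.05781838586146436
plate [ 0.5164 -0.2277  1.5671] 0.38
side err along 0.0483 left 0.0136 yaw 0.0631
plate [ 0.5252 -0.2814  1.5271] 0.317
top err along 0.0006 left 0.0014 yaw 0.0231
st142
shift [-0.0049 -0.0027  0.1178] turn [0.0001 0.0001 0.0004] | pos [ 0.5166 -0.3721  0.0797] yaw 1.5034 t 14.35 F [ 0.1 -0.6 -1.7]
```

All ten picture views are used, so from here I check by numbers, using the trained network's masks, which don't mix up the rails and the plate.

```bash
cat > st2.py <<'E'
from wr import *
import sys
s=manip.get_state(); z=float(sys.argv[1]) if len(sys.argv)>1 else s["position"][2]-.0231+.0025
for c,b in(("side",(.0021,.0049)),("top",(.002,-.0004))):
    im=manip.capture(c); p=manip.camera_params(c)
    for r in manip.masks_of(c,"plate")[:2]:
        m=up(r["mask"].astype(np.uint8)*255)>127
        q,f=fit("plate",[(m,p)],np.array([.5246+b[0],-.2817+b[1],1.504]),z)
        q[:2]-=b; d=q[:2]-[.5246,-.2817]; D=np.array([np.cos(1.504),np.sin(1.504)])
        print(c,round(r["confidence"],2),np.round(r["box"]),"err along",round(d@D,4),"left",round(d@[-D[1],D[0]],4),"yaw",round(q[2]-1.504,4),"cost",round(f,3))
go([.5161,-.3728,.062],1.502)
E
python3 st2.py
```

```text
side 0.87 [264. 136.  39.  19.] err along 0.0057 left 0.0026 yaw 0.0156 cost 0.075
top 0.82 [346. 168.  36.  44.] err along 0.0015 left 0.001 yaw 0.0214 cost 0.04
shift [-0.0038 -0.0027  0.1193] turn [0.0002 0.0002 0.0004] | pos [ 0.5165 -0.3723  0.0799] yaw 1.5031 t 14.55 F [-0.5 -0.7 -2.1]
```

```bash
cat > wells.py <<'E'
from wr import *
s=manip.get_state(); R=s["orientation"]; im,p=look("w2"); y=np.arctan2(R[1,0],R[0,0])
h=cv2.cvtColor(im,cv2.COLOR_RGB2HSV); m=((h[...,1]>90)&(h[...,2]>120)&((h[...,0]<40)|(h[...,0]>160))).astype(np.uint8)
m[185:]=0
k,l,st,ct=cv2.connectedComponentsWithStats(m); P=[]
for i in range(1,k):
    x,yy,w,hh,a=st[i]
    if a>300 and yy>0 and abs(w-hh)<10: P.append(R.T@(ray(ct[i]+0,p,s["position"][2]-.0231+.0225)-s["position"])*1e3)
P=np.array(P)[:,:2]; o=np.argsort(P[:,0]); print(len(P)); P=P[o]
for g in np.split(P,np.where(np.diff(P[:,0])>8)[0]+1):
    g=g[np.argsort(g[:,1])]; print(len(g),"mean",g.mean(0).round(2),"slope",np.polyfit(g[:,1],g[:,0],1)[0].round(4) if len(g)>2 else "", "pitch",np.diff(g[:,1]).round(1))
print("tool yaw",y)
E
python3 wells.py
```

```text
18
6 mean [63.72  2.03] slope -0.0067 pitch [18.9 18.9 18.9 18.9 19. ]
6 mean [82.65  2.17] slope -0.0074 pitch [18.9 18.9 19.  18.9 18.9]
6 mean [101.58   2.28] slope -0.0068 pitch [18.9 18.9 18.9 18.9 18.9]
tool yaw 1.5031199096163692
```

Run:
```python
from mv import *
go([.5168,-.3734,.068],1.510);go([.5168,-.3734,.052],1.510)
```

```text
shift [-0.0076  0.0025  0.0789] turn [ 0.0002  0.0002 -0.0022] | pos [ 0.5165 -0.3722  0.0798] yaw 1.5032 t 14.6 F [-1.   0.2 -2.7]
shift [-0.0076  0.0024  0.1855] turn [ 0.0002  0.0002 -0.0022] | pos [ 0.5165 -0.3722  0.0798] yaw 1.5032 t 14.6 F [-1.   0.2 -2.7]
```

Call:
play_rows([
  [5,[-0.004,0.0025,0.02],[0,0,-0.001]],
  [5,[-0.008,0.0025,0.05],[0,0,-0.0022]],
  [5,[-0.008,0.0025,0.08],[0,0,-0.0022]],
  [5,[-0.008,0.0025,0.08],[0,0,-0.0022]],
  [5,[-0.008,0.0025,0.08],[0,0,-0.0022]],
])

```text
time_s: 15.1
position: [0.5165, -0.3732, 0.067]
orientation: [[0.061, 0.998, -0.0], [0.998, -0.061, 0.0], [0.0, -0.0, -1.0]]
wrist_force: [0.7, 0.3, -1.7]
width: 0.168
gripper_force: 98.1
```

```bash
python3 wells.py
python3 - <<'E'
from mv import *
go([.5168,-.3734,.052],1.510)
E
```

```text
18
6 mean [63.72  1.99] slope -0.0068 pitch [18.9 19.  18.9 18.9 18.9]
6 mean [82.65  2.13] slope -0.0075 pitch [18.9 18.9 18.9 18.9 18.9]
6 mean [101.59   2.24] slope -0.0073 pitch [18.9 18.9 18.9 18.9 18.9]
tool yaw 1.5100695201741452
shift [-0.0005  0.0008  0.1025] turn [0. 0. 0.] | pos [ 0.5167 -0.3733  0.0674] yaw 1.5101 t 15.15 F [-0.2 -0.5 -2.4]
```

Pose is on target. Lowering slowly (about 1.5 mm per row).

Call:
play_rows([
  [5,[0,0,0.012],[0,0,0]],
  [5,[0,0,0.024],[0,0,0]],
  [5,[0,0,0.034],[0,0,0]],
  [5,[0,0,0.042],[0,0,0]],
  [5,[0,0,0.05],[0,0,0]],
  [5,[0,0,0.058],[0,0,0]],
  [5,[0,0,0.07],[0,0,0]],
  [5,[0,0,0.09],[0,0,0]],
  [5,[0,0,0.11],[0,0,0]],
  [5,[0,0,0.11],[0,0,0]],
])

```text
time_s: 16.15
position: [0.5164, -0.3731, 0.0501]
orientation: [[0.061, 0.998, -0.001], [0.998, -0.061, 0.001], [0.001, -0.001, -1.0]]
wrist_force: [-0.2, 0.3, -1.3]
width: 0.169
gripper_force: 98.2
```

```bash
sed 's/s\["position"\]\[2\]-.0231+.0225/.060/' wells.py > wells2.py; python3 wells2.py; python3 -c "
from mv import *
s=manip.get_state();print(s['position'],s['wrist_force'])"
```

```text
18
6 mean [63.53  2.23] slope -0.0071 pitch [18.9 19.  18.9 18.9 18.9]
6 mean [82.47  2.38] slope -0.0073 pitch [18.9 18.9 19.  18.9 18.9]
6 mean [101.43   2.5 ] slope -0.0068 pitch [18.9 18.9 19.  18.9 18.9]
tool yaw 1.5100763498842238
[ 0.5164923  -0.37317793  0.05046176] [ 0.21564123  0.11371607 -1.78292659]
```

The plate rests on the rails at z = 0.040, centred to within a millimetre, with the blade about 10 mm below it. Drawing the lifter out.

Call:
play_rows([
  [5,[-0.03,0,0],[0,0,0]],
  [5,[-0.1,0,0],[0,0,0]],
  [5,[-0.18,0,0],[0,0,0]],
  [5,[-0.26,0,0],[0,0,0]],
  [5,[-0.34,0,0],[0,0,0]],
  [5,[-0.42,0,0],[0,0,0]],
  [5,[-0.5,0,0],[0,0,0]],
  [5,[-0.58,0,0],[0,0,0]],
  [5,[-0.64,0,0],[0,0,0]],
  [5,[-0.665,0,0],[0,0,0]],
])

```text
time_s: 17.2
position: [0.5104, -0.4739, 0.0507]
orientation: [[0.061, 0.998, -0.0], [0.998, -0.061, -0.0], [-0.0, -0.0, -1.0]]
wrist_force: [0.3, -0.0, -1.9]
width: 0.169
gripper_force: 98.2
```

Call:
play_rows([
  [5,[0,0,0],[0,0,0]],
  [5,[0,0,-0.15],[0,0,0]],
  [5,[0,0,-0.4],[0,0,0]],
  [5,[0,0,-0.7],[0,0,0]],
  [5,[0,0,-0.9],[0,0,0]],
  [5,[0,0,-0.9],[0,0,0]],
])

```text
time_s: 17.8
position: [0.5123, -0.4737, 0.1934]
orientation: [[0.06, 0.998, 0.008], [0.998, -0.06, -0.008], [-0.007, 0.008, -1.0]]
wrist_force: [0.4, -0.6, -0.8]
width: 0.164
gripper_force: 98.3
```

Run:
```python
from wr import *
s=manip.get_state(); print(s["position"],s["wrist_force"],s["time_s"])
for c,b in(("side",(.0021,.0049)),("top",(.002,-.0004))):
    im=manip.capture(c); p=manip.camera_params(c)
    for r in manip.masks_of(c,"plate")[:1]:
        m=up(r["mask"].astype(np.uint8)*255)>127
        for z in(.036,.04,.044):
            q,f=fit("plate",[(m,p)],np.array([.5246+b[0],-.2817+b[1],1.504]),z); q[:2]-=b; print(c,z,np.round(q-[.5246,-.2817,1.504],4),round(f,3))
go([.565,-.03,.0235],1.51)
```

```text
[ 0.51234307 -0.47371615  0.19335683] [ 0.3841224  -0.59174713 -0.840467  ] 17.8
side 0.036 [-0.0014 -0.0003 -0.0217] 0.055
side 0.04 [-0.0021  0.0051 -0.0087] 0.055
side 0.044 [-0.0034  0.0108 -0.0062] 0.056
top 0.036 [-0.0012  0.0006  0.0108] 0.03
top 0.04 [-0.0016  0.0015  0.0071] 0.032
top 0.044 [-0.0019  0.0025  0.0052] 0.035
shift [2.9606 0.1898 1.0734] turn [-0.0009 -0.0008  0.0002] | pos [ 0.5103 -0.472   0.1835] yaw 1.5105 t 18.0 F [-0.3 -0.9 -1.6]
```

Call:
play_rows([
  [5,[0.1,0,0],[0,0,0]],
  [5,[0.3,0.02,0],[0,0,0]],
  [5,[0.55,0.04,0],[0,0,0]],
  [5,[0.8,0.06,0],[0,0,0]],
  [5,[1.0,0.06,0],[0,0,0]],
])

```text
time_s: 18.5
position: [0.5284, -0.3211, 0.1835]
orientation: [[0.06, 0.998, -0.003], [0.998, -0.06, 0.002], [0.002, -0.003, -1.0]]
wrist_force: [0.2, -0.3, -1.0]
width: 0.166
gripper_force: 98.3
```

Call:
play_rows([
  [5,[0.25,0.02,0],[0,0,0.01]],
  [5,[0.5,0.04,0],[0,0,0.02]],
  [5,[0.75,0.06,0],[0,0,0.03]],
  [5,[1.0,0.06,0],[0,0,0.038]],
  [5,[1.0,0.06,0],[0,0,0.038]],
])

```text
time_s: 19.0
position: [0.5465, -0.1701, 0.184]
orientation: [[0.175, 0.985, -0.003], [0.985, -0.175, 0.003], [0.002, -0.003, -1.0]]
wrist_force: [-0.2, -0.5, -1.1]
width: 0.164
gripper_force: 98.3
```

Run:
```python
from mv import *
go([.566,-.028,.12],1.385)
```

```text
shift [ 0.9544 -0.0362  0.4287] turn [-0.0011 -0.0006  0.0032] | pos [ 0.5465 -0.1701  0.184 ] yaw 1.3951 t 19.0 F [-0.2 -0.5 -1.1]
```

Call:
play_rows([
  [5,[0.25,-0.01,0.05],[0,0,0.003]],
  [5,[0.5,-0.02,0.15],[0,0,0.003]],
  [5,[0.75,-0.03,0.3],[0,0,0.003]],
  [5,[0.95,-0.036,0.43],[0,0,0.003]],
  [5,[0.95,-0.036,0.6],[0,0,0.003]],
  [5,[0.95,-0.036,0.75],[0,0,0.003]],
  [5,[0.95,-0.036,0.9],[0,0,0.003]],
  [5,[0.95,-0.036,0.98],[0,0,0.003]],
  [5,[0.95,-0.036,1.0],[0,0,0.003]],
  [5,[0.95,-0.036,1.0],[0,0,0.003]],
])

```text
time_s: 20.0
position: [0.5669, -0.0336, 0.0356]
orientation: [[0.189, 0.982, -0.001], [0.982, -0.189, -0.0], [-0.0, -0.001, -1.0]]
wrist_force: [1.2, 0.1, -0.2]
width: 0.173
gripper_force: 98.3
```

Run:
```python
from mv import *
go([.566,-.028,.0228],1.385)
```

```text
shift [ 0.0358 -0.0126  0.0854] turn [-0.0002  0.0001 -0.0013] | pos [ 0.5669 -0.0336  0.0356] yaw 1.381 t 20.0 F [ 1.2  0.1 -0.2]
```

Call:
play_rows([
  [5,[0,0,0.03],[0,0,0]],
  [5,[0,0,0.055],[0,0,0]],
  [5,[0,0,0.07],[0,0,0]],
  [5,[0,0,0.08],[0,0,0]],
  [5,[0,0,0.084],[0,0,0]],
  [5,[0,0,0.084],[0,0,0]],
])

```text
time_s: 20.6
position: [0.567, -0.0333, 0.0233]
orientation: [[0.188, 0.982, 0.0], [0.982, -0.188, -0.0], [-0.0, 0.0, -1.0]]
wrist_force: [0.7, 0.5, -1.7]
width: 0.17
gripper_force: 98.3
```

Call:
play_rows([
  [20,[0,0,0],[0,0,0]],
  [30,[0,0,0],[0,0,0]],
  [40,[0,0,0],[0,0,0]],
  [50,[0,0,0],[0,0,0]],
  [60,[0,0,0],[0,0,0]],
  [60,[0,0,-0.05],[0,0,0]],
  [60,[0,0,-0.2],[0,0,0]],
  [60,[0,0,-0.5],[0,0,0]],
  [60,[0,0,-0.8],[0,0,0]],
  [60,[0,0,-1.0],[0,0,0]],
])

```text
time_s: 21.6
position: [0.5678, -0.0334, 0.1778]
orientation: [[0.188, 0.982, 0.005], [0.982, -0.188, -0.001], [0.0, 0.005, -1.0]]
wrist_force: [-0.5, -1.0, 0.1]
width: 0.704
gripper_force: 0.0
```

Run:
```python
from wr import *
s=manip.get_state(); print(s["position"],s["wrist_force"],s["time_s"],s["width"])
im,p=look("end"); q,u=wfit("lifter",im,p,[.565,-.033,1.382],thr=75)
for c,b in(("side",(.0021,.0049)),("top",(.002,-.0004))):
    im=manip.capture(c); p=manip.camera_params(c)
    for r in manip.masks_of(c,"plate")[:1]:
        m=up(r["mask"].astype(np.uint8)*255)>127
        q,f=fit("plate",[(m,p)],np.array([.5246+b[0],-.2817+b[1],1.504]),.04); q[:2]-=b; print(c,np.round(q-[.5246,-.2817,1.504],4),round(f,3))
    for n in("jar","marker","swab_cup","remote"):
        print(n,[(np.round(r["box"]).tolist(),round(r["confidence"],2)) for r in manip.spot_in(c,n)[:1]])
```

```text
[ 0.56777385 -0.03343821  0.1778136 ] [-0.45828501 -0.991688    0.1202087 ] 21.6 0.7038481475933206
lifter [ 0.5663 -0.0346  1.3821] 0.054
side [-0.0132  0.0039  0.1838] 0.298
jar [([207.0, 176.0, 16.0, 20.0], 0.79)]
marker [([327.0, 151.0, 18.0, 21.0], 0.6)]
swab_cup [([206.0, 175.0, 16.0, 21.0], 0.59)]
remote [([294.0, 265.0, 56.0, 60.0], 0.93)]
jar []
marker [([358.0, 245.0, 33.0, 33.0], 0.56)]
swab_cup [([378.0, 125.0, 36.0, 27.0], 0.78)]
remote [([146.0, 243.0, 51.0, 60.0], 0.87)]
```

Call:
play_rows([
  [60,[-0.1,0,-0.3],[0,0,0]],
  [60,[-0.4,0,-0.5],[0,0,0]],
  [60,[-0.7,0,-0.5],[0,0,0]],
  [60,[-1,-0.05,-0.5],[0,0,0]],
  [60,[-1,-0.05,-0.5],[0,0,0]],
  [60,[-1,-0.05,-0.5],[0,0,0]],
])

```text
time_s: 22.85
position: [0.5311, -0.18, 0.2481]
orientation: [[0.19, 0.982, -0.0], [0.982, -0.19, 0.0], [0.0, -0.0, -1.0]]
wrist_force: [1.5, 0.7, 0.1]
width: 0.706
gripper_force: 0.0
```

Run:
```python
from wr import *
s=manip.get_state(); print(s["position"]); R=s["orientation"]
im,p=look("end2"); h=cv2.cvtColor(im,cv2.COLOR_RGB2HSV); m=((h[...,1]>90)&(h[...,2]>120)&((h[...,0]<40)|(h[...,0]>160))).astype(np.uint8)
k,l,st,ct=cv2.connectedComponentsWithStats(m)
P=np.array([ray(ct[i],p,.06)[:2] for i in range(1,k) if 40<st[i][4]<600 and abs(st[i][2]-st[i][3])<6])
P=P[np.linalg.norm(P-[.5246,-.2817],axis=1)<.09]; D=np.array([np.cos(1.504),np.sin(1.504)]); d=P-[.5246,-.2817]
print(len(P)); L=np.c_[d@D,d@[D[1],-D[0]]]*1e3; L=L[np.argsort(L[:,0])]
for g in np.split(L,np.where(np.diff(L[:,0])>8)[0]+1):
    g=g[np.argsort(g[:,1])]; print(len(g),g.mean(0).round(2),np.polyfit(g[:,1],g[:,0],1)[0].round(4) if len(g)>2 else "")
```

```text
[ 0.53105862 -0.17996838  0.24808829]
24
6 [-27.69   0.12] -0.0021
6 [-8.75  0.05] -0.0008
6 [10.23  0.03] -0.002
6 [29.15  0.09] -0.002
```

```bash
python3 -c "
from station import manip
print(manip.sign_off())"
```

```text
the job is handed in; nothing more can be done
None
```

The plate rests on the stand's rails, measured within about 1 mm of centre and 0.2° of square; the lifter lies flat on the table clear of the stand, and I handed the job in at about 23 s.

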